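# Hold the cover plate over the spacer pack

## Robot

A 6-joint arm with a two-finger parallel gripper is mounted at the origin on the work surface; the furniture and walls round the work are solid. World frame = base frame: x ahead of the robot, y to its left, z up, the work surface at z = 0. Lengths are in m, angles in rad, forces in N, time in s.
With the tool pointing down it reaches from about 0.375 to 0.925 m from the base axis. Payload 5.7 kg.
Tool frame: the origin (TCP) lies midway between the tips of the shut fingers; the grasp point (between the pads) lies 19 mm behind it; z points along the fingers, x is the direction in which the jaws open and shut, and the axes are right-handed (so a half turn about z gives the same grasp; the last joint's range is limited). The gripper opens to 88 mm and grips with 3 to 60 N. Pads are 20 mm wide; open, the fingers measure 115 mm over their backs; the gripper's body (75 mm by 178 mm) begins 61 mm behind the grasp point.
Start: joints at [-1.425, 0.359, 1.51, -0, 1.272, -0.115], TCP at [0.155, -0.58, 0.223] pointing down, gripper open.
Joint ranges: [-2.97, 2.97], [-1.01, 2.36], [0.21, 2.38], [-0.96, 4.11], [0.2, 2.71], [-2.98, 2.98]. Speed limits (rad/s): [2.39, 2.39, 3.14, 3.14, 3.14, 3.14].

## Interface

Orientations are given as a unit quaternion [x, y, z, w].
In Python, from bench import move_ptp, servo_line, goto_joints, move_gripper, sleep, inverse_kinematics, capture, PlanningError, close_job, spot_in, silhouettes, current_clock, current_joint_pos, current_qvel, current_joint_torque, current_position, current_orientation, current_force, current_torque, current_finger_gap gives the robot as it stands. Calls block until the motion is done:
- move_ptp(position, orientation): joint-space move of the TCP to a pose.
- servo_line(position, orientation=None, rate=0.15, contact_N=None): straight line of the TCP; orientation=None keeps the orientation; rate is the mean speed in m/s. With contact_N (N) it stops when the force on the tool has changed by that much, and returns True; else False.
- goto_joints(angles): joint-space move.
- move_gripper(opening): finger opening in m; the grip force is fixed at half the most; returns when the fingers have stopped.
- sleep(seconds).
- inverse_kinematics(position, orientation): joint angles nearest the present ones, or None.
- capture(name): name is "side" or "top" or "wrist"; returns a dict with "image" (480x640x3 uint8, blue, green, red), "range_z" (480x640 float32, m along the optical axis (not along the pixel's ray), 0 where there is no reading), "intrinsics" (3x3 intrinsics, pixels), "R" (3x3) and "t" (3): a world point X has camera coordinates R X + t. Camera axes: x right, y down, z forward; pixel columns grow to the right and rows downward; lengths in m; the calibration is good to about 2 mm. A picture is of the moment at which its call begins.
A pose or a line that the arm cannot do raises PlanningError and nothing moves.
- close_job(): hands the job in, once; it reports no verdict.
Trained networks look in the newest picture that a camera, given by its name, has taken for a name from the list of things; names that differ only in an ending like _2 or _b are one class to them, and where a whole thing is asked for, a point or a joint stands for the part that bears it (a point fixed in the world has none). Each returns a list of dicts, best first, with "conf" (0 to 1); they miss things now and then, are a little off and sometimes report something else, mostly with a low value. They report only what shows in the picture. A call takes as long as a camera call. They do not tell look-alikes from the thing itself.
- spot_in(camera, query): "xy" ([column, row] in pixels, amid what is visible of it).
- silhouettes(camera, query): "region" (480x640 bool, what is visible of it) and "xy" ([column, row] in pixels, amid what is visible of it).
Readings, each from a call of its own:
- current_clock(): time.
- current_joint_pos(): joint angles.
- current_qvel(): joint speeds.
- current_joint_torque(): joint torques, N m.
- current_position(): TCP position.
- current_orientation(): TCP orientation.
- current_force(): force on the tool from outside, world axes, zero at the start.
- current_torque(): the same for the moment, N m.
- current_finger_gap(): finger opening in m.
Only numpy, scipy, OpenCV 4.12 (cv2) and the standard library are available. Lean on these libraries where they do the work, as an engineer would, in place of code of your own. Each camera call takes 0.05 s, during which the arm holds its last target.

## Task

Lay the plain aluminium spacer plate squarely on the bottom plate that is screwed to the plywood board and let go of it. Then take the cover plate by its black grip, carry it over the row of parts bins and stop with it level and square about 10 mm above the spacer, edges in line and not touching it: finish while still holding it there, so that I can run sealant into the gap. Leave the bins, the tape roll and the oil bottle where they are.

Things in the scene. Friction and masses are not known exactly. Their poses are not given: they have to be found in the camera images.
- board: Plywood board, 110 x 160 x 15 mm, fixed to the bench, with the aluminium bottom plate (50 x 110 x 10 mm) screwed down on its middle, flat and level. Origin: centre of the board's underside, on the bench. x axis along the board's short side, y along its long side, z up; the bottom plate has its 50 mm along x and its 110 mm along y.
- pile_base (a point): Centre of the upper face of the bottom plate on the board, 25 mm above the bench; axes as the board's.
- spacer: Loose plain flat aluminium plate with eight small drilled holes, no grip on it, 50 mm (its x) x 110 mm (its y) x 10 mm (z), 0.14 kg. Starts flat on the bench on the robot's left of the bins. Origin: centre of its underside. A half turn makes no difference.
- cover: Loose aluminium plate of the same outline and thickness, 50 mm (its x) x 110 mm (its y) x 10 mm, with an upright black grip block on the middle of its upper face: 18 mm thick (along x), 44 mm long (along y), from 10 to 40 mm above the plate's underside; a low 3 mm flange 24 x 56 mm surrounds its foot. About 0.2 kg, balanced under the grip. Starts flat on the bench on the robot's left of the bins. Origin: centre of the plate's underside. A half turn makes no difference.
- bin_near: White parts bin, 76 mm high, 193 x 114 mm with its long side (its y) running away from the robot; loose, stands between the plates and the board, nearer the robot. Origin: centre of its underside.
- bin_far: Milky parts bin of the same size, loose, stands beyond the white bin in the same row. Origin: centre of its underside.
- tape_roll: Roll of masking tape, 104 mm across, 24 mm high, lying flat on the bench beyond the board to the robot's right; leave it alone. Origin: centre of its underside.
- oil: Squeeze bottle, 52 mm across, 140 mm tall, standing on the robot's right; leave it alone. Origin: centre of its underside.
Not all that is in view belongs to the job. Of the things that look like the cover, take the one that is farthest to the robot's left at the start.

How it is judged:
On the way, in this order (a step that is already met when the one before it is completed fails the run):
1. the spacer lies squarely on the bottom plate, released (horizontal distance between spacer and pile_base below 0.006 m and z of spacer in the frame of pile_base between -0.003 and 0.003 m and angle between the y axis of spacer and the y axis of board, either way round below 0.09 rad and angle between spacer's own z axis and vertical below 0.05 rad and linear speed of spacer below 0.02 m/s and contact force between the fingers and spacer below 0.05 N), for 0.2 s.
2. the cover, in the fingers, passes above the row of bins (height (world z) of cover above 0.076 m and world y of cover between -0.06 and 0.06 m and world x of cover between 0.27 and 0.72 m and contact force between the fingers and cover above 0.5 N), for 0.05 s.
At the end, for the whole second after the job is handed in: Spacer flat on the bottom plate, centred within 6 mm, square within 0.09 rad, not touched by the fingers. Cover held still above it by the fingers alone: centred within 7 mm, square within 0.09 rad, level within 0.07 rad, gap 4 to 18 mm, touching neither spacer nor board (all of step 1 and horizontal distance between cover and spacer below 0.007 m and angle between the y axis of cover and the y axis of spacer, either way round below 0.09 rad and angle between cover's own z axis and vertical below 0.07 rad and z of cover in the frame of spacer between 0.014 and 0.028 m and contact force between cover and spacer below 0.05 N and contact force between cover and board below 0.05 N and contact force between the fingers and cover above 0.5 N and linear speed of cover below 0.02 m/s); the arm keeps its last pose, push and grip.
It fails at once if a bin is shifted by more than 15 mm (distance of any of bin_near, bin_far from where it was at the start of the episode above 0.015 m).
It fails at once if the tape roll or the oil bottle is shifted by more than 15 mm (distance of any of tape_roll, oil from where it was at the start of the episode above 0.015 m).
It also fails if it takes over 67 s, if anything falls off the work surface, if the arm or the gripper's body presses on something with over 40 N, if the wrist force passes 120 N, or if a joint passes its speed limit or range.

## Working session

There is one attempt and no reset: what is moved stays moved. The work goes in short steps, each a Python script; the robot and the scene stay as the last script left them, time stands still between calls to the robot, and variables do not carry over. Pictures are saved under pics/ and viewed, and the job is handed in when it is done.

```bash
ls; mkdir -p pics
python3 - <<'E'
from bench import *
import cv2,numpy as np
print(current_clock())
for n in ["top","side","wrist"]:
    c=capture(n); cv2.imwrite(f"pics/a_{n}.png",c["image"])
    print(n,c["intrinsics"].tolist(),np.round(c["R"],3).tolist(),np.round(c["t"],3).tolist(),(c["range_z"]>0).mean())
    for q in ["spacer","cover","board","bin_near","bin_far","tape_roll","oil"]:
        print(q,[(np.round(d["xy"]).tolist(),round(d["conf"],2)) for d in spot_in(n,q)])
print(current_clock())
E
```

```text
pics
0.0
top [[462.9931245224213, 0.0, 320.81404867256833], [0.0, 462.9931245224213, 237.6457138962747], [0.0, 0.0, 1.0]] [[-0.001, -1.0, 0.002], [-0.998, 0.001, -0.069], [0.069, -0.003, -0.998]] [-0.077, 0.491, 1.025] 0.9959830729166667
spacer [([165.0, 184.0], 0.84)]
cover [([220.0, 219.0], 0.97), ([370.0, 324.0], 0.94), ([172.0, 274.0], 0.71)]
board [([405.0, 236.0], 0.93)]
bin_near [([286.0, 289.0], 0.87), ([498.0, 314.0], 0.36)]
bin_far []
tape_roll [([476.0, 158.0], 0.97)]
oil [([500.0, 312.0], 0.97)]
side [[567.9832126303205, 0.0, 313.8628966854076], [0.0, 567.9832126303205, 241.12977416149863], [0.0, 0.0, 1.0]] [[-0.922, -0.387, 0.006], [-0.21, 0.488, -0.847], [0.325, -0.782, -0.532]] [0.402, 0.189, 1.062] 0.887421875
spacer [([165.0, 353.0], 0.81)]
cover [([237.0, 318.0], 0.82), ([269.0, 372.0], 0.69), ([403.0, 255.0], 0.65)]
board [([337.0, 225.0], 0.75)]
bin_near [([342.0, 280.0], 0.72), ([411.0, 190.0], 0.68)]
bin_far [([243.0, 252.0], 0.83)]
tape_roll [([295.0, 187.0], 0.9), ([334.0, 223.0], 0.57)]
oil []
wrist [[361.5384712031976, 0.0, 318.3854359299348], [0.0, 361.5384712031976, 238.49297529191756], [0.0, 0.0, 1.0]] [[0.259, -0.966, -0.001], [-0.929, -0.249, 0.274], [-0.264, -0.07, -0.962]] [-0.6, -0.034, 0.389] 0.9961002604166667
spacer []
cover []
board [([252.0, 11.0], 0.57)]
bin_near [([251.0, 12.0], 0.46)]
bin_far []
tape_roll []
oil [([252.0, 9.0], 0.96)]
1.2
```

View pics/a_top.png

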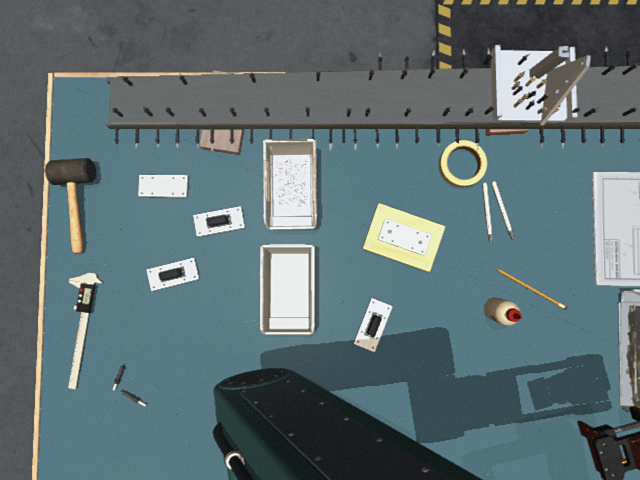

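View pics/a_side.png

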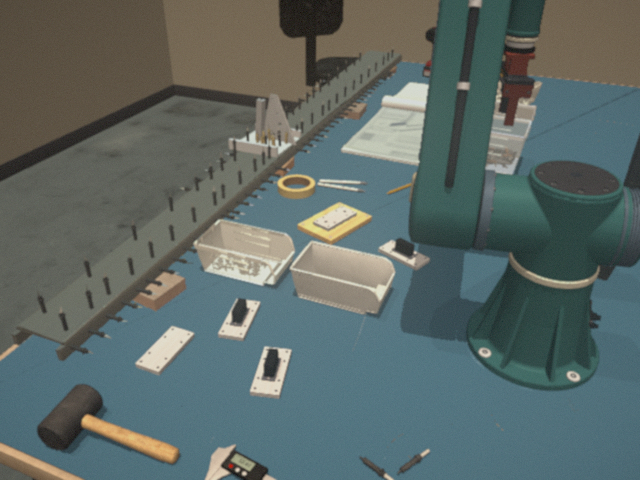

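View pics/a_wrist.png

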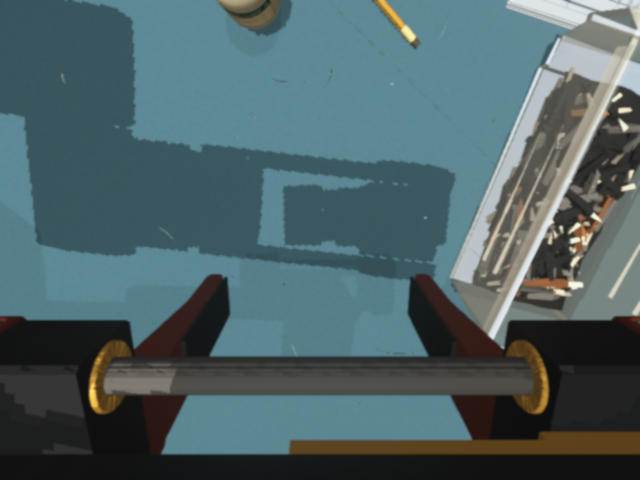

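Top view, left is +y: the things that look like the cover are at (172,274), (220,219) and (370,324). The one farthest left is (172,274). The spacer is at (163,186), the bottom plate at (405,236), the bins at (290,184) and (288,289), the tape at (463,163) and the oil at (503,311). The side view agrees: cover (270,370), spacer (165,350).

```bash
cat > h.py <<'E'
import numpy as np,cv2
from bench import *
def cloud(c):
    K=c["intrinsics"];z=c["range_z"];v,u=np.mgrid[0:480,0:640]
    P=np.stack([(u-K[0,2])/K[0,0]*z,(v-K[1,2])/K[1,1]*z,z],-1)
    W=(P-c["t"])@c["R"]
    W[z<=0]=np.nan
    return W
def project(c,X):
    p=c["K"]@(c["R"]@X+c["t"]) if "K" in c else c["intrinsics"]@(c["R"]@X+c["t"])
    return p[:2]/p[2]
def ray_plane(c,uv,h):
    uv=np.atleast_2d(uv).astype(float)
    d=np.c_[uv,np.ones(len(uv))]@np.linalg.inv(c["intrinsics"]).T@c["R"]
    o=-c["R"].T@c["t"]
    return o+d*((h-o[2])/d[:,2])[:,None]
def rect(pts):
    (cx,cy),(w,h),a=cv2.minAreaRect(pts[:,:2].astype(np.float32)*1000)
    b=cv2.boxPoints(((cx,cy),(w,h),a))
    e=[b[1]-b[0],b[2]-b[1]]; l=max(e,key=np.linalg.norm)
    return np.array([cx,cy])/1000,sorted([round(w,1),round(h,1)]),np.arctan2(l[1],l[0])%np.pi
E
python3 - <<'E'
from h import *
c=capture("top"); W=cloud(c)
img=c["image"].copy()
for q in ["spacer","cover","board","bin_near","bin_far"]:
    for d in silhouettes("top",q):
        r=d["region"]; w=W[r]; w=w[np.isfinite(w[:,2])]
        print(q,round(d["conf"],2),np.round(d["xy"]).tolist(),"med",np.round(np.median(w,0),4),"z5/95",np.round(np.percentile(w[:,2],[5,95]),4),rect(w))
np.savez("top0.npz",**c)
# heights for the bench / shelf / spots
for (u,v) in [(120,300),(200,300),(200,90),(400,90),(200,145),(130,185),(265,160),(261,290),(540,90)]:
    print((u,v),np.round(W[v,u],3))
cv2.imwrite("pics/crop_cov.png",cv2.resize(img[150:310,120:270],None,fx=4,fy=3.75,interpolation=cv2.INTER_CUBIC))
E
```

```text
spacer 0.76 [164.0, 184.0] med [0.6118 0.2839 0.01  ] z5/95 [0.0063 0.0133] (array([0.61317859, 0.2851351 ]), [53.6, 113.5], np.float32(1.5495528))
cover 0.85 [220.0, 220.0] med [0.5288 0.1512 0.0108] z5/95 [0.0068 0.0408] (array([0.5316073 , 0.15520566]), [52.9, 110.2], np.float32(1.7627994))
cover 0.8 [371.0, 325.0] med [ 0.298  -0.1908  0.0111] z5/95 [0.0068 0.0411] (array([ 0.29658795, -0.19329575]), [52.9, 109.3], np.float32(2.754069))
cover 0.72 [174.0, 275.0] med [0.4103 0.2515 0.0108] z5/95 [0.0067 0.0403] (array([0.41082196, 0.25733026]), [51.5, 110.7], np.float32(1.8219134))
board 0.89 [407.0, 235.0] med [ 0.4919 -0.2621  0.0165] z5/95 [0.0121 0.0271] (array([ 0.49390668, -0.2657757 ]), [114.1, 164.4], np.float32(1.2360106))
bin_near 0.57 [289.0, 288.0] med [ 0.3776 -0.0008  0.0057] z5/95 [-0.0001  0.0759] (array([0.38130502, 0.00066207]), [124.5, 197.9], np.float32(0.007638816))
bin_far 0.67 [288.0, 183.0] med [ 0.614  -0.0055  0.0117] z5/95 [-0.0002  0.0751] (array([ 0.6075495 , -0.00777489]), [119.7, 193.5], np.float32(3.136706))
bin_far 0.52 [477.0, 158.0] med [ 0.661  -0.4     0.0235] z5/95 [0.0042 0.0272] (array([ 0.66116522, -0.39962646]), [103.7, 103.8], np.float32(2.8969736))
(120, 300) [ 0.351  0.378 -0.001]
(200, 300) [ 0.351  0.197 -0.002]
(200, 90) [0.815 0.188 0.061]
(400, 90) [ 0.812 -0.251  0.068]
(200, 145) [0.7   0.194 0.031]
(130, 185) [ 0.615  0.362 -0.   ]
(265, 160) [0.655 0.042 0.074]
(261, 290) [0.377 0.049 0.076]
(540, 90) [ 0.812 -0.559  0.066]
```

View pics/crop_cov.png

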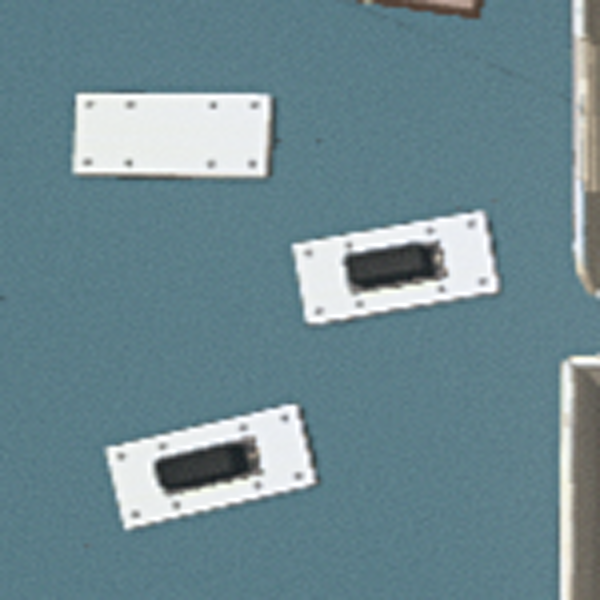

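The crop confirms it: the target cover is the lower-left gripped plate (pixel 172,274, y≈0.257, against 0.155 and -0.193 for the others). The plain spacer is at the upper left. Next I'll check the obstacles near the spacer and plan the wrist views.

Run:
```python
from h import *
c=dict(np.load("top0.npz"));W=cloud(c)
m=(W[...,0]>0.64)&(W[...,0]<0.9)&(W[...,1]>0.12)&(W[...,1]<0.45)
for a in np.arange(0.64,0.9,0.02):
    k=m&(W[...,0]>=a)&(W[...,0]<a+.02); print(round(a,2),np.round(np.nanmax(W[k][:,2]),3))
img=cv2.cvtColor(c["image"],cv2.COLOR_BGR2GRAY)
# plates by brightness
for n,(u0,v0,u1,v1) in dict(spacer=(130,165,200,205),bottom=(372,205,440,268)).items():
    sub=c["image"][v0:v1,u0:u1].min(-1); 
    t,b=cv2.threshold(sub,0,255,cv2.THRESH_OTSU); 
    cs,_=cv2.findContours(b,cv2.RETR_EXTERNAL,cv2.CHAIN_APPROX_NONE); k=max(cs,key=cv2.contourArea)[:,0]+[u0,v0]
    print(n,t,rect(ray_plane(c,k,0.01 if n=="spacer" else .025)))
    r=np.zeros((480,640),np.uint8);cv2.fillPoly(r,[k],1); r=cv2.erode(r,np.ones((5,5)))>0
    print(" z",np.nanmedian(W[r][:,2]))
def q(yaw): # tool z down, tool x at yaw
    from scipy.spatial.transform import Rotation as R
    x=np.array([np.cos(yaw),np.sin(yaw),0]);z=np.array([0,0,-1.]);return R.from_matrix(np.c_[x,np.cross(z,x),z]).as_quat()
print(q(0),current_orientation())
for nm,p,yaws in [("sp",[.613,.285,.1],[0,np.pi]),("co",[.411,.257,.1],[1.822-np.pi/2,1.822+np.pi/2]),("bd",[.494,-.266,.1],[1.236-np.pi/2,1.236+np.pi/2]),("sv",[.52,.26,.3],[0,np.pi])]:
    for y in yaws:
        s=inverse_kinematics(p,q(y)); print(nm,round(y,2),None if s is None else np.round(s,2))
```

```text
0.64 0.057
0.66 0.05
0.68 0.051
0.7 0.053
0.72 0.067
0.74 0.115
0.76 0.105
0.78 0.07
0.8 0.071
0.82 0.112
0.84 0.07
0.86 0.033
0.88 0.004
spacer 162.0 (array([0.61146252, 0.28335773]), [48.4, 111.1], np.float32(1.5697166))
 z 0.010161143043555487
bottom 142.0 (array([ 0.49221411, -0.26333478]), [107.6, 158.1], np.float32(1.2316667))
 z 0.017513889832787847
[1. 0. 0. 0.] [ 7.93046962e-01 -6.09160498e-01 -4.80829275e-05 -4.98924525e-05]
sp 0 [ 0.33  0.58  1.46 -0.    1.1   0.33]
sp 3.14 [ 0.33  0.58  1.46 -0.    1.1  -2.81]
co 0.25 [ 0.42  0.35  1.89 -0.    0.9   0.16]
co 3.39 [ 0.42  0.35  1.89 -0.    0.9  -2.98]
bd -0.33 [-0.62  0.44  1.73 -0.    0.97 -0.28]
bd 2.81 [-0.62  0.44  1.73 -0.    0.97  2.86]
sv 0 [ 0.34  0.27  1.44 -0.    1.43  0.34]
sv 3.14 [ 0.34  0.27  1.44 -0.    1.43 -2.8 ]
```

```bash
cat >> h.py <<'E'
from scipy.spatial.transform import Rotation as Rot
def q(yaw):
    x=np.array([np.cos(yaw),np.sin(yaw),0]);z=np.array([0,0,-1.]);return Rot.from_matrix(np.c_[x,np.cross(z,x),z]).as_quat()
def ty(yaw): return np.array([np.sin(yaw),-np.cos(yaw)])
E
python3 - <<'E'
from h import *
for n,t,yaw in [("bd",[.4935,-.2645],-.33),("sp",[.613,.2845],0.),("co",[.411,.257],.25)]:
    p=np.array(t)+0.05*ty(yaw)
    move_ptp([p[0],p[1],.2],q(yaw))
    c=capture("wrist"); np.savez(f"w_{n}.npz",**c); cv2.imwrite(f"pics/w_{n}.png",c["image"])
    print(n,current_clock(),np.round(current_position(),4),np.round(-c["R"].T@c["t"],4))
    for qn in ["spacer","cover","board"]: print(qn,[(np.round(d["xy"]).tolist(),round(d["conf"],2)) for d in spot_in("wrist",qn)]) if qn[0]==dict(bd="b",sp="s",co="c")[n] else 0
E
```

```text
bd 3.1 [ 0.4768 -0.3129  0.2001] [ 0.5004 -0.2418  0.3605]
board []
sp 5.225 [0.6134 0.2333 0.2   ] [0.6125 0.3084 0.3605]
spacer [([316.0, 158.0], 0.75)]
co 6.1167 [0.4259 0.209  0.2007] [0.4055 0.2814 0.3612]
cover [([396.0, 274.0], 0.95), ([315.0, 155.0], 0.65)]
```

View pics/w_bd.png

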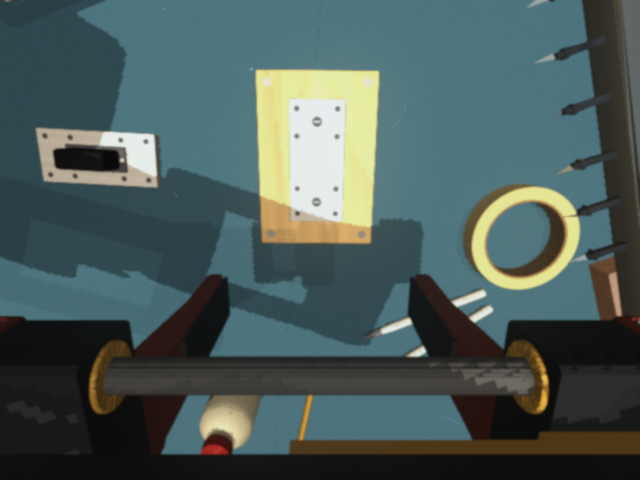

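View pics/w_sp.png

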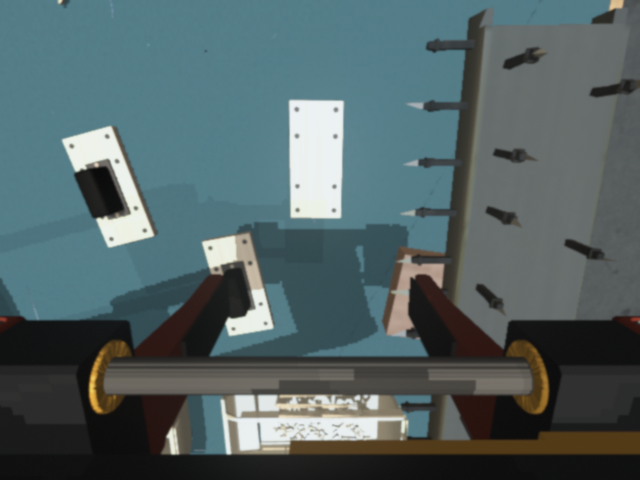

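View pics/w_co.png

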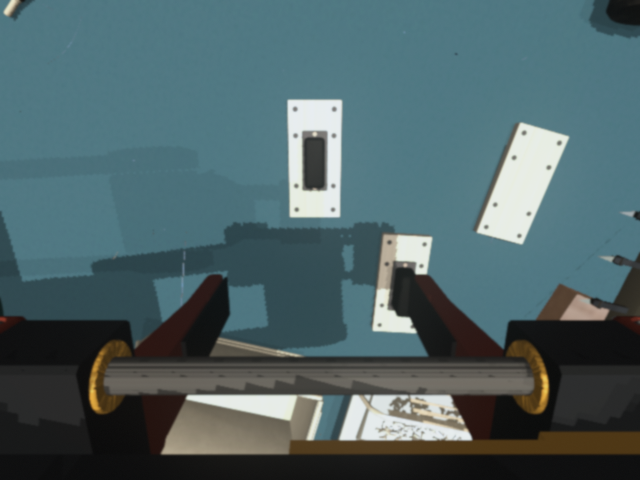

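The wrist views each show one target clearly: the bottom plate at (317,160) on the yellow board, the spacer at (316,158), and the chosen cover with its grip at (314,160). The neighbouring look-alike is at (403,285). Next I'll measure edges and heights.

```bash
cat > meas.py <<'E'
from h import *
def seg(c,box,satmax,h,morph=True):
    u0,v0,u1,v1=box
    hsv=cv2.cvtColor(c["image"][v0:v1,u0:u1],cv2.COLOR_BGR2HSV)
    b=((hsv[...,1]<satmax)&(hsv[...,2]>95)).astype(np.uint8)
    b=cv2.morphologyEx(b,cv2.MORPH_CLOSE,np.ones((7,7)))
    b=cv2.morphologyEx(b,cv2.MORPH_OPEN,np.ones((5,5)))
    cs,_=cv2.findContours(b,cv2.RETR_EXTERNAL,cv2.CHAIN_APPROX_NONE)
    k=max(cs,key=cv2.contourArea)[:,0]+[u0,v0]
    r=np.zeros((480,640),np.uint8);cv2.fillPoly(r,[k],1)
    z=cloud(c)[cv2.erode(r,np.ones((7,7)))>0][:,2]
    return k,r,z
E
python3 - <<'E'
from meas import *
rs={}
for n,box,h in [("bd",(275,85,360,235),.025),("sp",(275,85,360,235),.01),("co",(275,85,355,230),.01)]:
    c=dict(np.load(f"w_{n}.npz"))
    hsv=cv2.cvtColor(c["image"],cv2.COLOR_BGR2HSV)
    print(n,"plate hsv",hsv[150,300],hsv[215,300],"bg",hsv[160,265],hsv[225,300])
    k,r,z=seg(c,box,70,h)
    print("  ",rect(ray_plane(c,k,h)),"area-centroid",np.round(ray_plane(c,k,h).mean(0),4),"z",np.round(np.percentile(z,[10,50,90]),4), cv2.minAreaRect(k.astype(np.float32)))
    im=c["image"].copy();cv2.polylines(im,[k.reshape(-1,1,2)],True,(0,0,255),1);rs[n]=im[60:250,240:400]
cv2.imwrite("pics/seg.png",cv2.resize(np.hstack(list(rs.values())),None,fx=1.6,fy=1.6))
# board (yellow)
c=dict(np.load("w_bd.npz"));hsv=cv2.cvtColor(c["image"],cv2.COLOR_BGR2HSV)[50:260,240:400]
b=(((hsv[...,0]<45)&(hsv[...,2]>90))).astype(np.uint8);b=cv2.morphologyEx(b,cv2.MORPH_CLOSE,np.ones((5,5)))
cs,_=cv2.findContours(b,0,1);k=max(cs,key=cv2.contourArea)[:,0]+[240,50];print("board",rect(ray_plane(c,k,.015)))
# grip
c=dict(np.load("w_co.npz"));W=cloud(c);m=(W[...,2]>.03)&(W[...,2]<.05);m[:90]=0;m[230:]=0;m[:,:280]=0;m[:,350:]=0
print("grip",rect(W[m]),np.median(W[m][:,2]),m.sum())
E
```

```text
bd plate hsv [ 78   5 236] [ 18  43 185] bg [ 30  89 230] [ 17 130 196]
   (array([ 0.49307251, -0.25827579]), [51.8, 119.9], np.float32(1.2202297)) area-centroid [ 0.4935 -0.2576  0.025 ] z [nan nan nan] ((317.4999694824219, 152.99996948242188), (58.99999237060547, 135.99996948242188), 0.0)
sp plate hsv [ 84   5 241] [ 46  12 240] bg [ 96  95 139] [ 96  92 130]
   (array([0.60968927, 0.28505405]), [52.2, 110.9], np.float32(1.56326)) area-centroid [0.6098 0.2868 0.01  ] z [nan nan nan] ((316.0, 158.5), (119.0, 56.0), 90.0)
co plate hsv [ 46  12 234] [ 43  15 235] bg [ 96  94 133] [ 96  95 123]
   (array([0.40847037, 0.25822235]), [52.2, 110.8], np.float32(1.81974)) area-centroid [0.408  0.2602 0.01  ] z [nan nan nan] ((314.0, 158.5), (119.0, 56.0), 90.0)
board (array([ 0.49105414, -0.26366556]), [110.4, 159.7], np.float32(1.2296034))
grip (array([0.40829156, 0.25867194]), [17.9, 43.4], np.float32(1.8241279)) 0.03816877417737428 1039
```

View pics/seg.png

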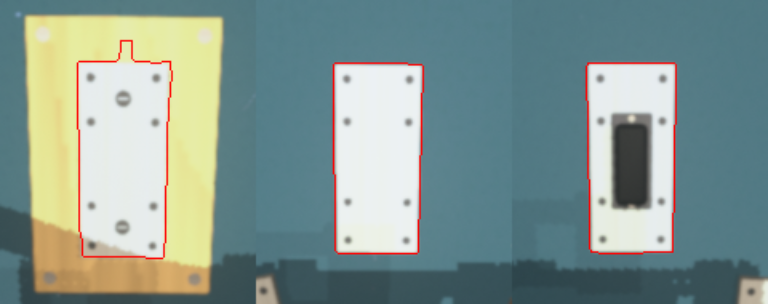

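Run:
```python
from meas import *
c=dict(np.load("w_bd.npz"))
for sm in (45,55,65):
    hsv=cv2.cvtColor(c["image"],cv2.COLOR_BGR2HSV)[90:235,275:360]
    b=((hsv[...,1]<sm)&(hsv[...,2]>90)).astype(np.uint8);b=cv2.morphologyEx(b,cv2.MORPH_OPEN,np.ones((9,9)));b=cv2.morphologyEx(b,cv2.MORPH_CLOSE,np.ones((15,15)))
    cs,_=cv2.findContours(b,0,1);k=max(cs,key=cv2.contourArea)[:,0]+[275,90]
    print(sm,rect(ray_plane(c,k,.025)),k.min(0),k.max(0))
# hole-based check: 8 holes+2 screws
for n in ("bd","sp","co"):
    W=cloud(dict(np.load(f"w_{n}.npz")))
    print(n,"z plate",np.nanmedian(W[140:180,298:302,2]), "z ring", np.nanmedian(W[140:180,265:280,2]))
T=dict(np.load("top0.npz"));W=cloud(T)
print("top-depth z: spacer",np.nanmedian(W[180:192,145:180,2]),"bottom",np.nanmedian(W[232:240,400:412,2]),"grip",np.nanmedian(W[271:276,166:178,2]))
```

```text
45 (array([ 0.49113977, -0.26308771]), [49.6, 107.9], np.float32(1.2308661)) [289  99] [345 220]
55 (array([ 0.49097913, -0.26318304]), [50.3, 109.5], np.float32(1.2302003)) [288  98] [345 221]
65 (array([ 0.49108078, -0.26322745]), [50.8, 109.6], np.float32(1.2332239)) [288  98] [345 221]
bd z plate 0.02345861315763511 z ring 0.013524580610685793
sp z plate 0.008411513258629853 z ring -0.0015630688433083055
co z plate 0.008358559552579643 z ring -0.0015611218743772511
top-depth z: spacer 0.010320211561680871 bottom 0.0256375263029393 grip 0.03997020586743023
```

Everything agrees within 2 mm: the bottom plate top is at 0.0235–0.0256 m, the spacer top at 0.0084–0.0103 m, and the outlines measure 50x110. Now I'll pick the spacer.

Run:
```python
from h import *
S=[.6100,.2848];yw=-.007
move_gripper(.088)
move_ptp([*S,.12],q(yw))
print(servo_line([*S,.04],rate=.15),servo_line([*S,.003],rate=.06,contact_N=8))
print(np.round(current_position(),4),current_clock())
move_gripper(.0)
print("gap",current_finger_gap(),current_force())
servo_line([*S,.05],rate=.1); 
print("gap",current_finger_gap(),current_force(),np.round(current_position(),4))
servo_line([*S,.2],rate=.25)
c=capture("wrist");cv2.imwrite("pics/held.png",c["image"]);np.savez("w_held.npz",**c)
print(current_clock(),current_finger_gap())
```

```text
False False
[0.6101 0.2848 0.0029] 8.7083
gap 0.04967031541653381 [0.44876118 0.77667367 1.39594061]
gap 0.04984178375389843 [-0.00884105 -1.07840327 -1.113533  ] [0.6098 0.2847 0.05  ]
10.8 0.049895766913260246
```

View pics/held.png

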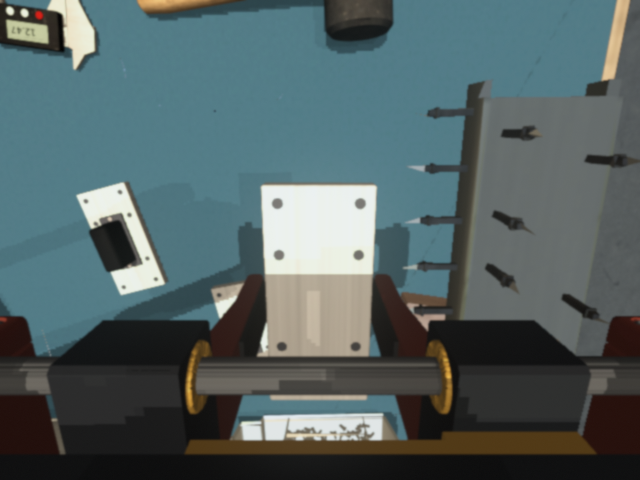

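The spacer is held square between the fingers (far edge at row 184, columns 262–377). I'll compute its offset in the tool and then place it.

Run:
```python
from h import *
c=dict(np.load("w_held.npz"));p=np.array(current_position());print(p)
g=c["image"].min(-1).astype(int)
# plate height: depth
W=cloud(c); print("plate z",np.nanmedian(W[200:240,290:350,2]))
for h in (.207,.2055):
    print(h,np.round(ray_plane(c,[[262,184],[377,184],[319,184],[264,270],[374,270]],h)-p,4).tolist())
```

```text
[0.60837744 0.284254   0.19745914]
plate z 0.20351499535592799
0.207 [[-0.0236, 0.0559, 0.0095], [0.0245, 0.0556, 0.0095], [0.0003, 0.0557, 0.0095], [-0.0246, 0.0175, 0.0095], [0.0247, 0.0172, 0.0095]]
0.2055 [[-0.0238, 0.0557, 0.008], [0.0248, 0.0554, 0.008], [0.0003, 0.0555, 0.008], [-0.0248, 0.0169, 0.008], [0.0249, 0.0167, 0.008]]
```

Run:
```python
from h import *
print(np.round(current_position(),4))
B=np.array([.4911,-.2632]);yw=-.340
B=B+ty(yw)*0.0004
move_ptp([*B,.12],q(yw)); print(np.round(current_position(),4),current_clock(),current_finger_gap())
servo_line([*B,.045],rate=.12);sleep(.15)
p=np.array(current_position());print(np.round(p,4),current_orientation(),q(yw))
np.save("corr.npy",B-p[:2])
```

```text
[0.6084 0.2843 0.1975]
[ 0.4916 -0.263   0.1201] 12.8417 0.04948946250093227
[ 0.4917 -0.264   0.0459] [ 9.85598955e-01 -1.69097136e-01  8.31990263e-04  4.08383179e-04] [ 0.98558477 -0.16918235  0.         -0.        ]
```

Run:
```python
from h import *
B=np.array([.4911,-.2632])+ty(-.34)*0.0004; yw=-.34
C=B+np.load("corr.npy")
r=servo_line([*C,.026],rate=.03,contact_N=5)
p=np.array(current_position());print(r,np.round(p,4),np.round(current_force(),2),current_clock())
move_gripper(.088)
servo_line([p[0],p[1],.08],rate=.15)
v=np.array([.4911,-.2632])+.05*ty(yw)
move_ptp([*v,.2],q(yw)); sleep(.15)
c=capture("wrist");np.savez("w_pl.npz",**c);cv2.imwrite("pics/pl.png",c["image"])
print(current_clock(),np.round(current_position(),4))
```

```text
True [ 0.4901 -0.263   0.0279] [ 0.89 -0.04  4.03] 14.325
16.3667 [ 0.4735 -0.309   0.1979]
```

View pics/pl.png

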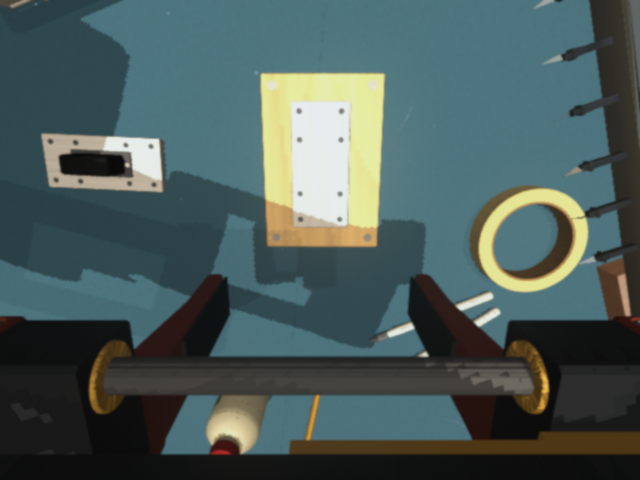

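The screws are now covered and the spacer lies on the plate (columns 292–350, rows 101–226). I'll measure it against the board in the same picture.

Run:
```python
from meas import *
c=dict(np.load("w_pl.npz"))
for sm in (50,60,70):
    hsv=cv2.cvtColor(c["image"],cv2.COLOR_BGR2HSV)[85:240,278:365]
    b=((hsv[...,1]<sm)&(hsv[...,2]>90)).astype(np.uint8);b=cv2.morphologyEx(b,cv2.MORPH_OPEN,np.ones((9,9)));b=cv2.morphologyEx(b,cv2.MORPH_CLOSE,np.ones((15,15)))
    cs,_=cv2.findContours(b,0,1);k=max(cs,key=cv2.contourArea)[:,0]+[278,85]
    print(sm,rect(ray_plane(c,k,.035)),k.min(0),k.max(0))
hsv=cv2.cvtColor(c["image"],cv2.COLOR_BGR2HSV)[50:260,240:400]
b=(((hsv[...,0]<45)&(hsv[...,2]>90))).astype(np.uint8);b=cv2.morphologyEx(b,cv2.MORPH_CLOSE,np.ones((5,5)));b=cv2.morphologyEx(b,cv2.MORPH_OPEN,np.ones((5,5)))
cs,_=cv2.findContours(b,0,1);k=max(cs,key=cv2.contourArea)[:,0]+[240,50];print("board",rect(ray_plane(c,k,.015)))
W=cloud(c);z=W[130:200,300:340,2];print(np.nanpercentile(z,[5,50,95]), "bd",np.nanmedian(W[130:200,272:284,2]))
w=W[115:215,300:342].reshape(-1,3);w=w[np.isfinite(w[:,2])];A=np.c_[w[:,:2],np.ones(len(w))];print("tilt",np.linalg.lstsq(A,w[:,2],rcond=None)[0])
w=W[110:235,270:285].reshape(-1,3);
```

```text
50 (array([ 0.48984903, -0.26223627]), [50.5, 107.0], np.float32(1.2316115)) [291 101] [350 225]
60 (array([ 0.48971124, -0.26227603]), [51.1, 108.8], np.float32(1.2314209)) [291 100] [350 226]
70 (array([ 0.49051721, -0.26215283]), [52.8, 109.6], np.float32(1.230059)) [290  99] [352 226]
board (array([ 0.49085516, -0.26393637]), [110.3, 159.0], np.float32(1.2316155))
[0.03226188 0.03343868 0.03463118] bd 0.013441144286254697
tilt [-0.00022046  0.00106412  0.0338147 ]
```

The spacer is down: about 2 mm from the board centre, angle within 0.002 rad, top 20 mm above the plywood, and level. Now the cover.

Run:
```python
from h import *
C=[.4084,.2584];yw=.250
move_ptp([*C,.14],q(yw)); 
servo_line([*C,.06],rate=.15);sleep(.1)
p=np.array(current_position());print(np.round(p,4)); 
D=np.array(C)*2-p[:2]
print(servo_line([*D,.018],rate=.06,contact_N=8)); print(np.round(current_position(),4))
move_gripper(0.0)
print("gap",current_finger_gap(),current_force())
servo_line([*D,.06],rate=.1); servo_line([*D,.2],rate=.25);sleep(.2)
c=capture("wrist");cv2.imwrite("pics/held2.png",c["image"]);np.savez("w_held2.npz",**c,p=current_position(),o=current_orientation())
print(current_clock(),current_finger_gap(),np.round(current_position(),4))
```

```text
[0.4094 0.2587 0.0609]
False
[0.4075 0.2582 0.018 ]
gap 0.018091723176894614 [ 0.43639058  0.49538684 -0.14488578]
22.6667 0.017538845471829153 [0.4064 0.2577 0.1984]
```

View pics/held2.png

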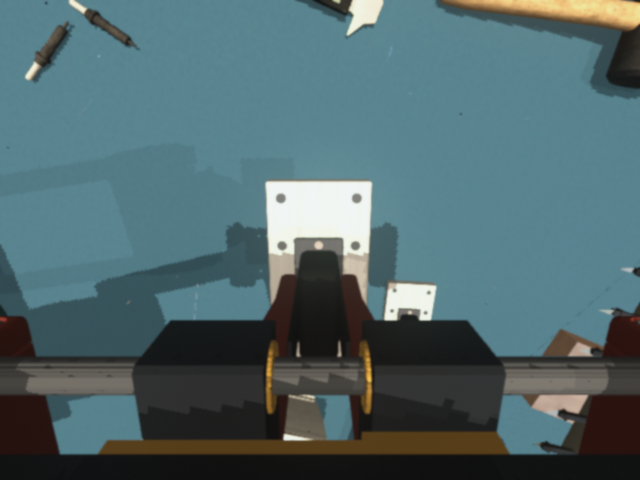

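The cover is held by its grip (plate far edge at row 181, columns 266–372, square). Next I'll get its offset and tilt in the tool frame.

Run:
```python
from h import *
c=dict(np.load("w_held2.npz"));p=c["p"];R=Rot.from_quat(c["o"]).as_matrix()
W=cloud(c);z=W[187:235,275:365];w=z.reshape(-1,3);print("z rel",np.nanmedian(w[:,2])-p[2])
w=w[np.isfinite(w[:,2])];A=np.c_[w[:,:2]-w[:,:2].mean(0),np.ones(len(w))];print("tilt",np.linalg.lstsq(A,w[:,2],rcond=None)[0])
h=p[2]-.018+.010
print(np.round((ray_plane(c,[[266,181],[372,181],[269,270],[369,270]],h)-p)@R,4).tolist())
# column edges precisely
g=c["image"].min(-1).astype(int)
for v in (195,220,240): 
    d=np.diff(g[v,240:400]); print(v,240+d.argmax()+1,240+d.argmin())
print(np.diff(g[170:195,330]).argmax()+171)
```

```text
z rel -0.0099246976363781
tilt [-0.00501132  0.0009753   0.18846843]
[[-0.0254, -0.055, 0.0081], [0.0237, -0.0551, 0.0079], [-0.0256, -0.0111, 0.0081], [0.024, -0.0112, 0.0079]]
195 266 371
220 267 370
240 268 369
182
```

Run:
```python
from h import *
yw=-.34;G=np.array([.4900,-.2624,.14])
move_ptp([*np.array(current_position())[:2],.22],q(.25))
for y in np.linspace(.25,-.34,2)[1:]: move_ptp([*G[:2],.15],q(yw))
print(current_clock(),np.round(current_position(),4),current_finger_gap())
servo_line([*G[:2],.1],rate=.1);sleep(.3)
p=np.array(current_position());e=G[:2]-p[:2];print(np.round(p,4),e)
T=np.array([*G[:2],.063]);cmd=T+[*e,.1-p[2]]
servo_line(cmd,rate=.04);sleep(.4)
for i in range(2):
    p=np.array(current_position());e=T-p;print(np.round(p,4),e,current_force())
    if np.abs(e).max()<.0007: break
    cmd=cmd+e; servo_line(cmd,rate=.02);sleep(.4)
for n in("wrist","side","top"):
    c=capture(n);np.savez(f"f_{n}.npz",**c);cv2.imwrite(f"pics/f_{n}.png",c["image"])
o=Rot.from_quat(current_orientation()).as_matrix();print(np.round(o,4).tolist(),np.round(current_position(),4),current_clock(),current_finger_gap())
```

```text
24.8417 [ 0.4903 -0.2614  0.1501] 0.017592198030677485
[ 0.4903 -0.2627  0.1006] [-0.0003356   0.00025425]
[ 0.4897 -0.2622  0.0625] [ 0.00027553 -0.00019435  0.00045557] [ 0.75605364  0.5667627  -2.11691877]
[[0.9428, -0.3334, 0.0], [-0.3334, -0.9428, -0.0], [0.0001, 0.0, -1.0]] [ 0.4897 -0.2622  0.0624] 27.4333 0.01802562225710104
```

View pics/f_wrist.png

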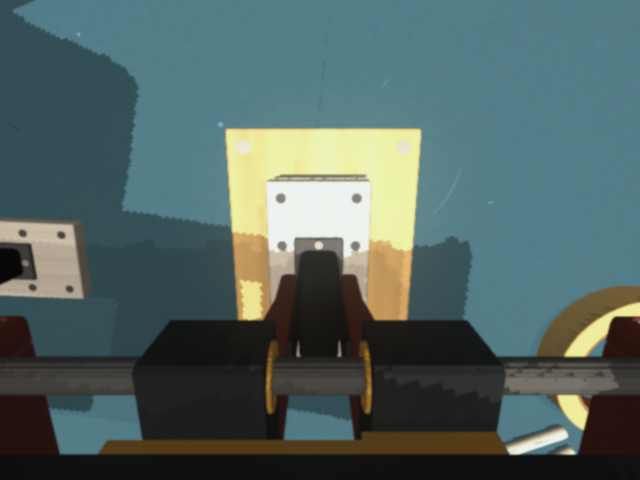

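View pics/f_side.png

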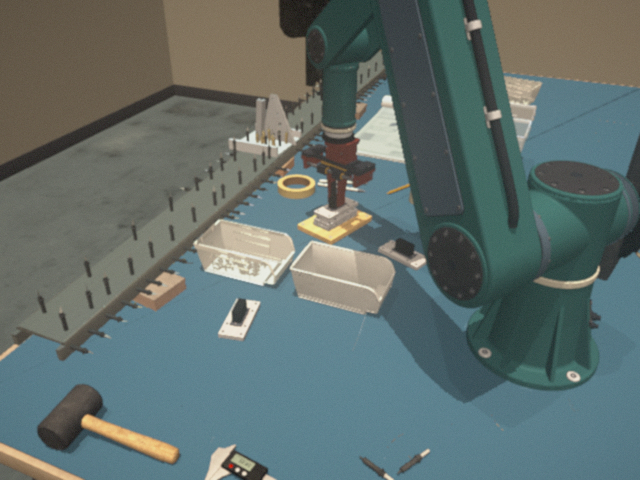

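Wrist: the cover sits over the spacer, with the spacer's far edge showing just past the cover's at rows ~176–181. Side: the cover and spacer are at (335,213), with the bins and tape in place. I'll check alignment and gap numerically, and zoom into the side view.

Run:
```python
from h import *
c=dict(np.load("f_wrist.npz"));g=c["image"].min(-1).astype(int);p=np.array(current_position());R=Rot.from_quat(current_orientation()).as_matrix()
print(g[168:188,320],"L",g[195,255:275],"R",g[195,362:382],"sprow",g[178,265:285],g[178,360:375])
print("cover",np.round((ray_plane(c,[[267,181],[370,181]],.0545)-p)@R,4).tolist())
for v in (175,176,177): print("spacer",v,np.round((ray_plane(c,[[275,v],[368,v]],.035)-p)@R,4).tolist())
a=cv2.resize(c["image"][160:200,250:390],None,fx=5,fy=5,interpolation=cv2.INTER_NEAREST)
s=dict(np.load("f_side.npz"))["image"][185:245,285:385]
b=cv2.resize(s,(700,400),interpolation=cv2.INTER_CUBIC)
cv2.imwrite("pics/chk.png",np.vstack([a,b])[:600])
t0=dict(np.load("top0.npz"))["image"];t1=dict(np.load("f_top.npz"))["image"]
d=cv2.absdiff(t0,t1).max(-1)
for n,(u0,v0,u1,v1) in dict(far=(258,135,322,232),near=(255,240,320,338),tape=(438,138,490,190)).items(): print(n,(d[v0:v1,u0:u1]>40).mean())
```

```text
[184 185 184 185 183 170 137 109 106 135 160 142 126 160 210 233 238 238
 238 238] L [153 154 155 155 152 150 149 149 149 151 158 187 225 238 238 238 238 238
 238 236] R [232 238 238 238 238 238 237 230 204 173 173 179 180 179 178 177 176 175
 173 174] sprow [159 160 162 161 158 155 157 161 169 167 156 137 129 140 157 164 163 161
 162 166] [162 161 163 163 164 167 177 185 185 182 181 181 180 180 179]
cover [[-0.0247, -0.0545, 0.0079], [0.0231, -0.0545, 0.0079]]
spacer 175 [[-0.0232, -0.0552, 0.0274], [0.0247, -0.0553, 0.0274]]
spacer 176 [[-0.0232, -0.0547, 0.0274], [0.0247, -0.0548, 0.0274]]
spacer 177 [[-0.0232, -0.0542, 0.0274], [0.0247, -0.0543, 0.0274]]
far 0.0014497422680412372
near 0.065149136577708
tape 0.15458579881656806
```

View pics/chk.png

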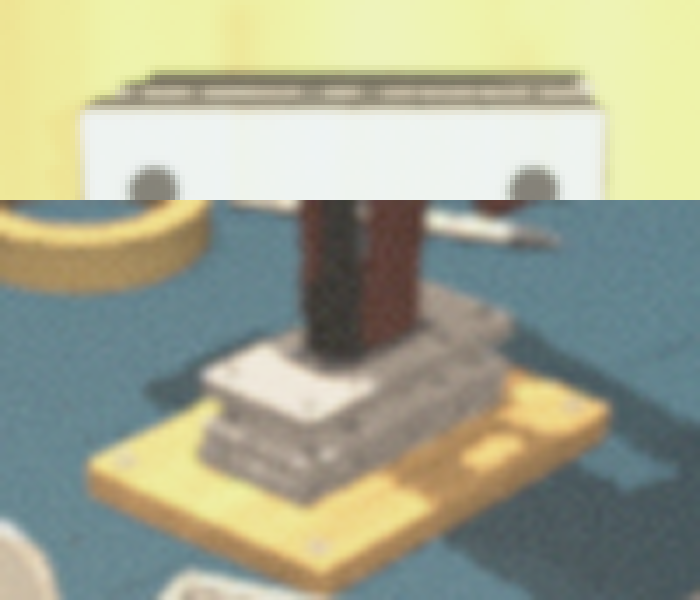

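View pics/f_top.png

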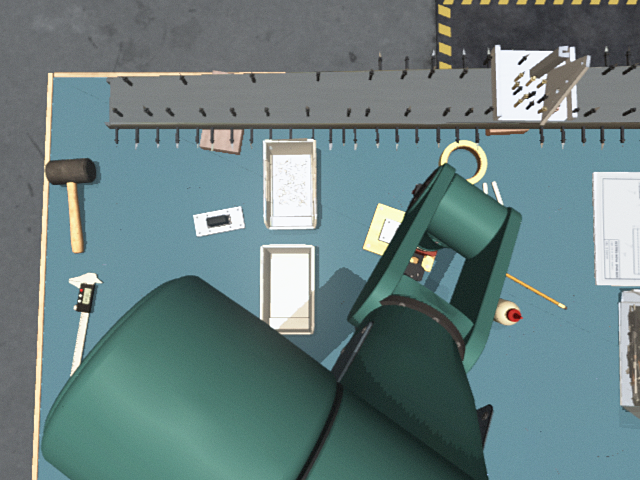

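All checks are within tolerance: about 1.6 mm sideways, under 1 mm lengthwise, level, and a gap of about 9.5 mm. The bins, tape and oil have not moved. I'm handing it in.

Run:
```python
from bench import *
print(current_clock(),current_position(),current_force(),abs(current_qvel()).max() if hasattr(current_qvel(),'max') else current_qvel(),current_finger_gap())
close_job()
```

```text
27.4333 [ 0.48968603 -0.26216364  0.06244992] [-0.16462496  0.36202127 -1.63557647] 0.002587221551618942 0.01802562225710104
the job is handed in; nothing more can be done
```

The spacer is lying on the bottom plate, released. The arm is holding the cover about 9.5 mm above it, level and square. I handed the job in at 27.4 s; no verdict is reported.

- **Spacer:** my last clear view put it about 2 mm from the board centre and within 0.002 rad of square. It sits flat, with its top 20 mm above the plywood.
- **Cover:** I took the gripped plate farthest to the left and carried it over the bins with about 0.2 m under the fingers. It is about 1.6 mm off the spacer sideways and under 1 mm lengthwise, with the fingers closed on the 18 mm grip.
- **Gap:** the 9.5 mm comes from the arm position and the grasp height. The spacer and cover edges in the wrist view agree with those heights, and the side view shows the two plates apart.
- **Other things:** the far bin looks unchanged in the top view. The near bin and tape roll did show pixel differences, which I put down to the arm and its shadow. They and the oil bottle look in place, but I checked those by eye only.
- **Disagreements:** the wrist camera's depth read about 1.5 mm low, and the top and wrist positions differed by up to about 2 mm. The arm also sat up to 2.5 mm off its commanded position, so I corrected for that before the final hold.

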